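Flip the sample carrier onto the thermal stage's platen

ROBOT

A 6-joint arm with a two-finger parallel gripper is mounted at the origin on the work surface. World frame = base frame: x ahead of the robot, y to its left, z up, the work surface at z = 0. Lengths are in m, angles in degrees, forces in N, time in s.
With the tool pointing down it reaches from about 0.325 to 0.85 m from the base axis. Payload 15.5 kg.
Tool frame: the origin (TCP) lies midway between the tips of the shut fingers; the grasp point (between the pads) lies 19 mm behind it; z points along the fingers, y is the direction in which the jaws open and shut (so a half turn about z gives the same grasp; the last joint's range is limited). The gripper opens to 91 mm and grips with 3 to 60 N. Pads are 32 mm wide; open, the fingers measure 118 mm over their backs; the gripper's body (76 mm by 178 mm) begins 60 mm behind the grasp point.
Start: joints at [-76.977, 28.281, 77.091, -0, 74.628, -5.472], TCP at [0.198, -0.593, 0.214] pointing down, gripper open.
Joint ranges: [-166.48, 166.48], [-47.26, 123.95], [12.59, 153.08], [-70.14, 250.14], [6.76, 159.57], [-176.63, 176.63]. Speed limits (degrees/s): [108.29, 108.29, 147.25, 172.46, 172.46, 172.46].

INTERFACE

Orientations are given as a 3x3 rotation matrix whose columns are the frame's x, y, z axes.
In Python, from workcell import env, eyes gives the robot as it stands.
- The arm moves only by the tool move_arm, never from a script. Its argument "deltas" is a list of rows, each an object of numbers: "x", "y", "z": the shift along the tool's x, y, z in m; "wx", "wy", "wz": the turn, a rotation vector about the tool's x, y, z in degrees; "hand": the opening, from 0 (shut) to 1 (fully open). A call has 1 to 20 rows; each row is the pose to reach, as a shift and turn from the pose commanded when the call began, along the tool's axes at that moment; what a row does not reach only later rows make up. A row lasts 1/12 s, in which the tool goes at most 41.7 mm and 7.16 degrees, less where a joint would pass 70% of its speed; a pose out of reach is approached as far as the arm can. A call with a gripper value outside its range is refused whole. The fingers move at their own pace and stop on an object; "squeeze" is the grip in N (left out, the last holds). Time passes only in rows, so rows that repeat a pose let the fingers close. It gives the time, the measured TCP pose, the force and the opening at its end, in the units of the state.
- env.sense(): the state, without advancing time (a new reading comes with each control period).
- eyes.snapshot(name): name is "scene" or "side" or "wrist"; returns a dict with "pixels" (400x640x3 uint8, blue, green, red), "fx", "fy", "cx", "cy" (pixels), "position" and "attitude" of the camera in the world; the wrist camera has in their place "hand_eye" (4x4, takes a point from camera to tool coordinates, whose origin is the TCP and whose axes are the flange's). Camera axes: x right, y down, z forward; pixel columns grow to the right and rows downward; lengths in m; the calibration is good to about 2 mm. A picture is of the moment at which its call begins: read the wrist's pose just before it. There is no depth.
- env.hand_in(): hands the job in, once; it reports no verdict.
The state is a dict: "time": time; "qpos": joint angles; "dq": joint speeds; "effort": joint torques, N m; "position": TCP position; "tool_rot": TCP orientation; "ft_force": force on the tool from outside, world axes, zero at the start; "moment": the same for the moment, N m; "finger_gap": finger opening in m.
Only numpy, scipy, OpenCV 4.12 (cv2) and the standard library are available. Lean on these libraries where they do the work, as an engineer would, in place of code of your own. Each camera call takes 0.05 s, during which the arm holds its last target.

TASK

The blue sample carrier was parked face down on the front sill of the thermal stage to keep dust off it. Never pick it up: push it with the fingertips against the edge of the raised platen until it tips up and flips over onto the platen, copper discs upward, then push it home so that its long edge lies square against both brass pins, about midway across the platen. Leave everything else where it stands.

Things in the scene. Friction and masses are not known exactly. Their poses are not given: they have to be found in the camera images.
- stage: Thermal stage, fixed, aluminium, 200 mm wide. Origin on the bench below the foot of the step; x runs level from the sill over the platen to the pins, square to the step; y along the step. Front part: a level sill 54 mm deep, top 24 mm above the bench. Behind it the dark platen (96 mm deep, 126 wide) stands 4 mm higher; its front edge is the step. Gas couplings stick out 28 mm at the sides, 20 mm high.
- step_foot (a point): Foot of the step: where the sill meets the platen's front edge, half-way along, at sill height (24 mm above the bench); axes as the stage.
- sill_front (a point): Middle of the sill's front top edge, 54 mm in front of the step, axes as the stage. From here the front face drops straight to the bench, 24 mm, so a fingertip in front of it can reach below the sill's top. A fingertip pressed there against the carrier's near edge (about 5 N) raises that edge by friction as it moves up.
- home (a point): Where the middle of the carrier's underside belongs: on the platen's top (28 mm above the bench), 50 mm behind the step, axes as the stage. The two brass pins (6 mm across, 5 mm high, 50 mm apart along y) have their axes 33 mm farther along x: a carrier with a long edge against both has its centre here in x, and its other long edge 20 mm behind the step.
- carrier_center (a point): Centre of the loose sample carrier, a rigid blue plate 60 x 80 x 6 mm, 45 to 135 g. z is normal to it, out of the plain back (up at the start; white inlay and six copper discs beneath); x along the 60 mm side. It starts flat on the sill, 80 mm sides roughly along the step, far edge 5 to 20 mm short of it (turned 5 degrees at most), near edge overhanging the sill's front (by 6 mm even once its far edge is against the step).
- carrier_edge_a (a point): Middle of the carrier's edge at +x (an 80 mm edge, the far one at the start), at half thickness.
- carrier_edge_b (a point): Middle of the carrier's edge at -x (an 80 mm edge, the near one at the start), at half thickness.
- carrier_edge_c (a point): Middle of the carrier's edge at +y (a 60 mm edge), at half thickness.
- carrier_edge_d (a point): Middle of the carrier's edge at -y (a 60 mm edge), at half thickness.
- vial: Small amber vial with a black cap, 18 mm across and 36 mm tall, standing on the stage's left (+y) side deck; origin under its foot. Bystander: leave it.
- plug: Steel coupling plug, 16 mm across and 30 mm tall, standing on the stage's right (-y) side deck; origin under its foot. Bystander: leave it.
- objective: Black microscope objective with a green band, 32 mm across and 46 mm tall, standing on the bench; origin under its foot. Bystander: leave it.
- stage_lid: The stage's aluminium lid with a knurled round window, 110 x 150 x 18 mm, lying on the bench; origin under its centre. Bystander: leave it.
- dish: Clear shallow dish, 90 mm across and 14 mm high, on the bench; origin under its centre. Bystander: leave it.
- cutters: Side cutters with green handles, 125 mm long, lying on the bench; origin at bench height under their middle. Bystander: leave it.
- tweezers: Steel tweezers, 125 mm long, lying on the bench; origin at bench height under their middle. Bystander: leave it.
Things that resemble listed ones, but are neither listed nor needed, are in the scene too. What is shaped like the part that bears carrier_center but turquoise is not meant.

How it is judged:
By the outcome, as a careful person would: the job done as asked, in the order asked, and still so for the second after the job is handed in, with the robot touching nothing.
It also fails if it takes over 48 s, if anything falls off the work surface, if the arm or the gripper's body presses on something with over 40 N, if the wrist force passes 120 N, or if a joint passes its speed limit or range.

## Working session

There is one attempt and no reset: what is moved stays moved. The work goes in short steps, Python scripts to look and compute and a tool call to move; the robot and the scene stay as the last step left them, time stands still between calls to the robot, and variables do not carry over. Pictures are saved under pics/ and viewed, and the job is handed in when it is done.

Besides the shell and the picture viewer there is one more tool, called after ">>>" in YAML: its name, and indented under it one key for each argument. move_arm: Moves the arm, as the interface text tells. Its arguments: {"type":"object","properties":{"deltas":{"type":"array"},"squeeze":{"type":"number"}},"required":["deltas"]}

```bash
ls; mkdir -p pics; python3 - <<'E'
from workcell import env, eyes
import cv2
for n in ("scene","side","wrist"):
    s=env.sense()
    d=eyes.snapshot(n)
    cv2.imwrite(f"pics/{n}0.png",d["pixels"])
    print(n,{k:v for k,v in d.items() if k!="pixels"})
print(s)
E
```

```text
pics
scene {'fx': 483.51922337683834, 'fy': 483.51922337683834, 'cx': 317.3291106329026, 'cy': 196.5975747099606, 'position': array([1.14318696, 0.4962455 , 1.09251555]), 'attitude': array([[-0.67535849,  0.60243412, -0.42539868],
       [ 0.73743526,  0.54463874, -0.39944696],
       [-0.00895188, -0.58347389, -0.81208256]])}
side {'fx': 446.2656561346174, 'fy': 446.2656561346174, 'cx': 320.18834900984785, 'cy': 204.57459271724244, 'position': array([-0.01515137,  0.60032799,  0.75934253]), 'attitude': array([[-0.69877436, -0.46763088,  0.54132777],
       [-0.71501014,  0.43353492, -0.54845964],
       [ 0.02179217, -0.77030438, -0.6373039 ]])}
wrist {'fx': 313.1949594604374, 'fy': 313.1949594604374, 'cx': 320.87223568694105, 'cy': 200.964495702408, 'hand_eye': array([[ 4.03914730e-04, -9.62157370e-01, -2.72494095e-01,
         7.82711172e-02],
       [ 9.99999918e-01,  3.78376523e-04,  1.46267159e-04,
         1.41925083e-03],
       [-3.76266567e-05, -2.72494132e-01,  9.62157444e-01,
        -1.70770855e-01],
       [ 0.00000000e+00,  0.00000000e+00,  0.00000000e+00,
         1.00000000e+00]])}
{'time': 0.1, 'qpos': array([-7.69764825e+01,  2.83120294e+01,  7.71240438e+01,  3.85669845e-04,
        7.46276257e+01, -5.47122093e+00]), 'dq': array([ 0.01312153, -0.01807738, -0.16582972,  0.04050986,  0.10171546,
       -0.00798319]), 'effort': array([ 7.23035328e-05, -8.80240703e+01, -3.82543480e+01,  7.06922030e-02,
        4.82180261e-02, -2.48991995e-05]), 'position': array([ 0.19819408, -0.59238161,  0.2133875 ]), 'tool_rot': array([[ 9.48353371e-01,  3.17215738e-01, -2.44211445e-04],
       [ 3.17215812e-01, -9.48352757e-01,  1.08461986e-03],
       [ 1.12459892e-04, -1.10607063e-03, -9.99999382e-01]]), 'ft_force': array([-0.03407016, -0.13757115, -0.11448578]), 'moment': array([ 0.02792211, -0.01791841, -0.01525433]), 'finger_gap': 0.09110911649734169}
```

View pics/scene0.png

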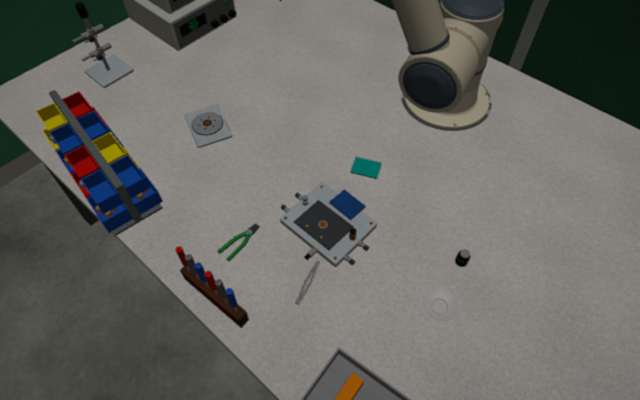

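View pics/side0.png

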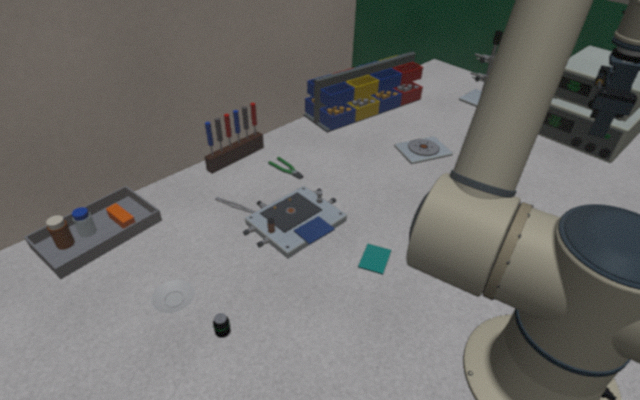

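View pics/wrist0.png

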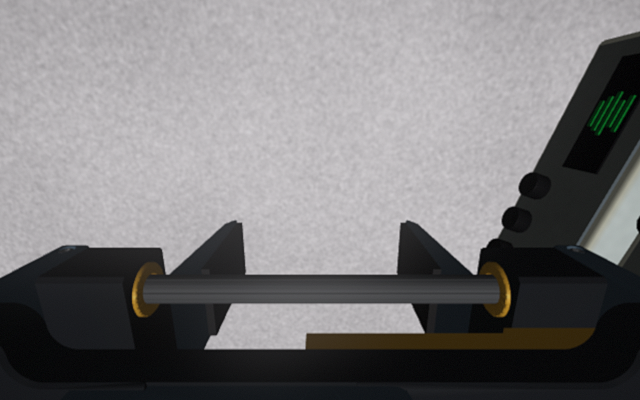

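The scene view shows the stage at about (328,224), with the blue carrier at (348,204) on the robot side. The turquoise decoy is at (367,168). In the side view the carrier is at (314,231). I'll zoom in next.

```bash
python3 - <<'E'
import cv2
a=cv2.imread("pics/scene0.png")[165:285,260:400]; cv2.imwrite("pics/sc_z.png",cv2.resize(a,None,fx=5,fy=5,interpolation=cv2.INTER_CUBIC)[:600])
a=cv2.imread("pics/side0.png")[170:270,225:365]; cv2.imwrite("pics/si_z.png",cv2.resize(a,None,fx=5,fy=5,interpolation=cv2.INTER_CUBIC))
E
```

```text
(no output)
```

View pics/sc_z.png

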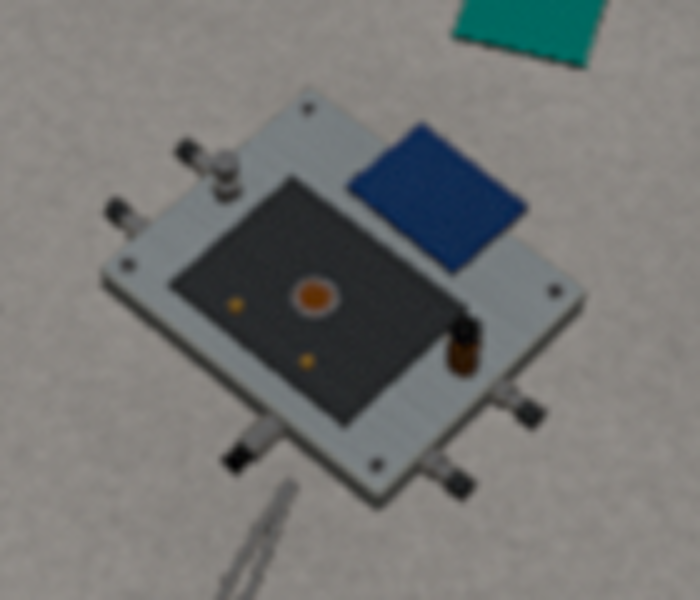

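View pics/si_z.png

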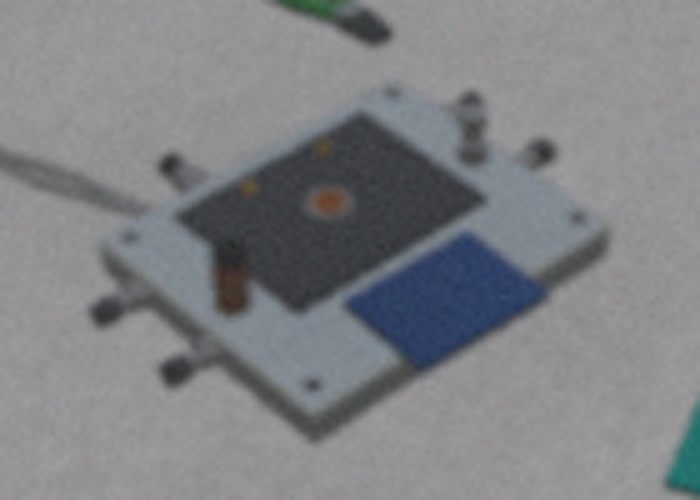

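```bash
cat > h.py <<'E'
import numpy as np
CAM={'scene':dict(f=483.51922337683834,c=(317.3291106329026,196.5975747099606),p=np.array([1.14318696,0.4962455,1.09251555]),R=np.array([[-0.67535849,0.60243412,-0.42539868],[0.73743526,0.54463874,-0.39944696],[-0.00895188,-0.58347389,-0.81208256]])),
'side':dict(f=446.2656561346174,c=(320.18834900984785,204.57459271724244),p=np.array([-0.01515137,0.60032799,0.75934253]),R=np.array([[-0.69877436,-0.46763088,0.54132777],[-0.71501014,0.43353492,-0.54845964],[0.02179217,-0.77030438,-0.6373039]]))}
def ray(n,uv):
    c=CAM[n]; d=c['R']@np.array([(uv[0]-c['c'][0])/c['f'],(uv[1]-c['c'][1])/c['f'],1]); return c['p'],d
def onz(n,uv,z):
    p,d=ray(n,uv); return p+d*(z-p[2])/d[2]
def proj(n,X):
    c=CAM[n]; q=c['R'].T@(np.asarray(X)-c['p']); return c['f']*q[:2]/q[2]+np.array(c['c'])
E
python3 - <<'E'
from h import *
from scipy.optimize import least_squares
z=lambda o,l:[(o[0]+(u+.5)/5-.5,o[1]+(v+.5)/5-.5) for u,v in l]
so,io=(260,165),(225,170)
# order: step-y, step+y, far+y, far-y
P={'scene':z(so,[(290,178),(467,308),(345,425),(170,285)]),'side':z(io,[(485,200),(298,312),(178,216),(362,113)])}
# carrier: far-y, near-y, near+y, far+y
C={'scene':z(so,[(348,185),(421,123),(527,207),(453,272)]),'side':z(io,[(466,233),(547,292),(421,368),(345,302)])}
for nm,S,zz in(('platen',P,.028),('carrier',C,.030)):
    for n in S:
        X=np.array([onz(n,q,zz) for q in S[n]]); print(nm,n,X[:,:2].round(4).tolist(),[round(float(np.linalg.norm(X[i]-X[(i+1)%4]))*1e3,1) for i in range(4)])
rect={'P':np.array([[0,-.063],[0,.063],[.096,.063],[.096,-.063]]),'C':np.array([[.03,-.04],[-.03,-.04],[-.03,.04],[.03,.04]])}
for nm,S,zz in(('P',P,.028),('C',C,.030)):
  def f(v,off=None):
    c,s=np.cos(v[2]),np.sin(v[2]);W=rect[nm]@np.array([[c,s],[-s,c]])+v[:2]
    return np.concatenate([(proj(n,[*W[i],zz])-S[n][i]) for n in S for i in range(4)])
  r=least_squares(f,[.5,-.1,0]);print(nm,r.x[:2],np.degrees(r.x[2]),r.fun.round(1))
E
```

```text
platen scene [[0.5939, -0.0187], [0.5932, 0.1052], [0.6875, 0.1044], [0.6866, -0.019]] [123.9, 94.3, 123.4, 92.7]
platen side [[0.5893, -0.0177], [0.591, 0.1058], [0.6851, 0.1038], [0.6848, -0.0199]] [123.5, 94.1, 123.7, 95.5]
carrier scene [[0.5774, 0.0084], [0.5197, 0.0105], [0.5241, 0.0887], [0.5821, 0.0862]] [57.8, 78.4, 58.1, 77.9]
carrier side [[0.576, 0.0087], [0.5182, 0.0102], [0.5218, 0.0903], [0.5794, 0.0861]] [57.8, 80.2, 57.7, 77.5]
P [0.59107235 0.04281333] -0.3993556349921863 [ 0.4 -1.   0.6 -0.3  0.2  0.2 -0.5 -0.4  0.3 -0.7 -0.1 -0.1 -1.  -0.2
 -0.2 -0.5]
C [0.54988252 0.04832743] -2.874112261591223 [-0.5 -0.2  0.3 -0.5  0.8 -0.3  0.2  0.1  0.  -0.7  0.2  0.   0.1 -0.1
 -0.9 -0.4]
```

```bash
python3 - <<'E'
from h import *
z=lambda o,l:[(o[0]+(u+.5)/5-.5,o[1]+(v+.5)/5-.5) for u,v in l]
print(onz('scene',z((260,165),[(455,38)])[0],.006),onz('scene',z((260,165),[(585,68)])[0],.006))
print('vial',onz('scene',z((260,165),[(462,372)])[0],.024),onz('side',z((225,170),[(231,308)])[0],.024))
print('plug',onz('scene',z((260,165),[(228,195)])[0],.024))
E
```

```text
[ 0.44645331 -0.02559012  0.006     ] [0.41363931 0.04325739 0.006     ]
vial [0.62247465 0.12666302 0.024     ] [0.61840306 0.12474124 0.024     ]
plug [ 0.62250375 -0.03788723  0.024     ]
```

>>> move_arm:
  deltas:
    - {"x": 0.475, "y": -0.517, "z": 0.02, "wz": 18.9, "hand": 0.4}
    - {"x": 0.475, "y": -0.517, "z": 0.02, "wz": 18.9, "hand": 0.4}
    - {"x": 0.475, "y": -0.517, "z": 0.02, "wz": 18.9, "hand": 0.4}
    - {"x": 0.475, "y": -0.517, "z": 0.02, "wz": 18.9, "hand": 0.4}
    - {"x": 0.475, "y": -0.517, "z": 0.02, "wz": 18.9, "hand": 0.4}
    - {"x": 0.475, "y": -0.517, "z": 0.02, "wz": 18.9, "hand": 0.4}
    - {"x": 0.475, "y": -0.517, "z": 0.02, "wz": 18.9, "hand": 0.4}
    - {"x": 0.475, "y": -0.517, "z": 0.02, "wz": 18.9, "hand": 0.4}
    - {"x": 0.475, "y": -0.517, "z": 0.02, "wz": 18.9, "hand": 0.4}
    - {"x": 0.475, "y": -0.517, "z": 0.02, "wz": 18.9, "hand": 0.4}
    - {"x": 0.475, "y": -0.517, "z": 0.02, "wz": 18.9, "hand": 0.4}
    - {"x": 0.475, "y": -0.517, "z": 0.02, "wz": 18.9, "hand": 0.4}
    - {"x": 0.475, "y": -0.517, "z": 0.02, "wz": 18.9, "hand": 0.4}
    - {"x": 0.475, "y": -0.517, "z": 0.02, "wz": 18.9, "hand": 0.4}
    - {"x": 0.475, "y": -0.517, "z": 0.02, "wz": 18.9, "hand": 0.4}
    - {"x": 0.475, "y": -0.517, "z": 0.02, "wz": 18.9, "hand": 0.4}
    - {"x": 0.475, "y": -0.517, "z": 0.02, "wz": 18.9, "hand": 0.4}
    - {"x": 0.475, "y": -0.517, "z": 0.02, "wz": 18.9, "hand": 0.4}
    - {"x": 0.475, "y": -0.517, "z": 0.02, "wz": 18.9, "hand": 0.4}
    - {"x": 0.475, "y": -0.517, "z": 0.02, "wz": 18.9, "hand": 0.4}

```text
validation failed for argument at $.de...
```

>>> move_arm:
  deltas:
    - {"x": 0.04, "y": -0.04, "z": 0.0, "wx": 0.0, "wy": 0.0, "wz": 2.0, "hand": 0.4}

```text
time: 0.23
position: [0.2149, -0.5598, 0.2134]
tool_rot: [[0.96, 0.282, -0.0], [0.282, -0.96, -0.003], [-0.001, 0.003, -1.0]]
ft_force: [-1.3, 1.1, -0.0]
finger_gap: 0.0869
```

>>> move_arm:
  deltas:
    - {"x": 0.43, "y": -0.5, "z": 0.02, "wx": 0.0, "wy": 0.0, "wz": 16.5, "hand": 0.4}
    - {"x": 0.43, "y": -0.5, "z": 0.02, "wx": 0.0, "wy": 0.0, "wz": 16.5, "hand": 0.4}
    - {"x": 0.43, "y": -0.5, "z": 0.02, "wx": 0.0, "wy": 0.0, "wz": 16.5, "hand": 0.4}
    - {"x": 0.43, "y": -0.5, "z": 0.02, "wx": 0.0, "wy": 0.0, "wz": 16.5, "hand": 0.4}
    - {"x": 0.43, "y": -0.5, "z": 0.02, "wx": 0.0, "wy": 0.0, "wz": 16.5, "hand": 0.4}
    - {"x": 0.43, "y": -0.5, "z": 0.02, "wx": 0.0, "wy": 0.0, "wz": 16.5, "hand": 0.4}
    - {"x": 0.43, "y": -0.5, "z": 0.02, "wx": 0.0, "wy": 0.0, "wz": 16.5, "hand": 0.4}
    - {"x": 0.43, "y": -0.5, "z": 0.02, "wx": 0.0, "wy": 0.0, "wz": 16.5, "hand": 0.4}
    - {"x": 0.43, "y": -0.5, "z": 0.02, "wx": 0.0, "wy": 0.0, "wz": 16.5, "hand": 0.4}
    - {"x": 0.43, "y": -0.5, "z": 0.02, "wx": 0.0, "wy": 0.0, "wz": 16.5, "hand": 0.4}
    - {"x": 0.43, "y": -0.5, "z": 0.02, "wx": 0.0, "wy": 0.0, "wz": 16.5, "hand": 0.4}
    - {"x": 0.43, "y": -0.5, "z": 0.02, "wx": 0.0, "wy": 0.0, "wz": 16.5, "hand": 0.4}
    - {"x": 0.43, "y": -0.5, "z": 0.02, "wx": 0.0, "wy": 0.0, "wz": 16.5, "hand": 0.4}
    - {"x": 0.43, "y": -0.5, "z": 0.02, "wx": 0.0, "wy": 0.0, "wz": 16.5, "hand": 0.4}
    - {"x": 0.43, "y": -0.5, "z": 0.02, "wx": 0.0, "wy": 0.0, "wz": 16.5, "hand": 0.4}
    - {"x": 0.43, "y": -0.5, "z": 0.02, "wx": 0.0, "wy": 0.0, "wz": 16.5, "hand": 0.4}
    - {"x": 0.43, "y": -0.5, "z": 0.02, "wx": 0.0, "wy": 0.0, "wz": 16.5, "hand": 0.4}
    - {"x": 0.43, "y": -0.5, "z": 0.02, "wx": 0.0, "wy": 0.0, "wz": 16.5, "hand": 0.4}

```text
time: 1.73
position: [0.4874, 0.0477, 0.1936]
tool_rot: [[1.0, 0.003, -0.0], [0.003, -1.0, 0.0], [-0.0, -0.0, -1.0]]
ft_force: [-0.1, -1.0, -0.1]
finger_gap: 0.0368
```

```bash
python3 - <<'E'
from workcell import env, eyes
import cv2
s=env.sense(); d=eyes.snapshot("wrist"); cv2.imwrite("pics/w1.png",d["pixels"]); print(s['position'],s['tool_rot'],s['ft_force'])
E
```

```text
[0.48740835 0.04770922 0.19357974] [[ 9.99994713e-01  3.22057646e-03 -4.48837532e-04]
 [ 3.22059379e-03 -9.99994813e-01  3.78789248e-05]
 [-4.48713212e-04 -3.93242479e-05 -9.99999899e-01]] [-0.1029079  -1.04671745 -0.09489345]
```

View pics/w1.png

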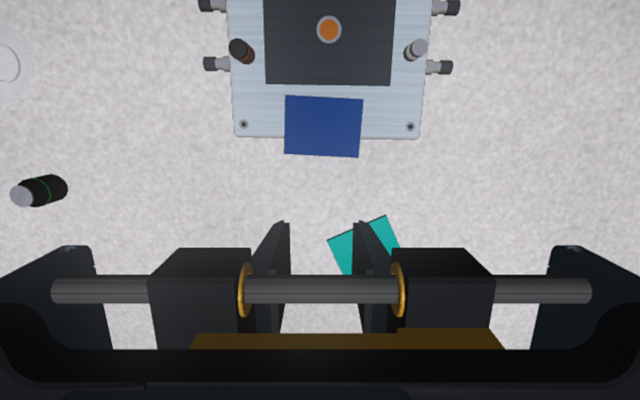

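```bash
cat >> h.py <<'E'
HE=np.array([[4.03914730e-04,-9.62157370e-01,-2.72494095e-01,7.82711172e-02],[9.99999918e-01,3.78376523e-04,1.46267159e-04,1.41925083e-03],[-3.76266567e-05,-2.72494132e-01,9.62157444e-01,-1.70770855e-01]])
def wonz(pos,R,uv,z):
    c=np.array([(uv[0]-320.872)/313.195,(uv[1]-200.964)/313.195,1]); d=R@HE[:,:3]@c; p=np.asarray(pos)+R@HE[:,3]
    return p+d*(z-p[2])/d[2]
E
python3 - <<'E'
from h import *
p=[0.48740835,0.04770922,0.19357974];R=np.array([[9.99994713e-01,3.22057646e-03,-4.48837532e-04],[3.22059379e-03,-9.99994813e-01,3.78789248e-05],[-4.48713212e-04,-3.93242479e-05,-9.99999899e-01]])
for n,uv,z in[('st+y',(264.5,83.5),.028),('st-y',(391.5,86),.028),('front+y',(233.5,136),.024),('front-y',(417,140),.024),('c far+y',(286,95.5),.03),('c far-y',(363,99),.03),('c near-y',(359,158),.03),('c near+y',(284,153.5),.03)]: print(n,wonz(p,R,uv,z).round(4))
E
```

```text
st+y [0.5933 0.1035 0.028 ]
st-y [ 0.5914 -0.0248  0.028 ]
front+y [0.5409 0.1396 0.024 ]
front-y [ 0.5374 -0.0565  0.024 ]
c far+y [0.5818 0.0819 0.03  ]
c far-y [0.5787 0.0038 0.03  ]
c near-y [0.5188 0.0056 0.03  ]
c near+y [0.5233 0.0856 0.03  ]
```

>>> move_arm:
  deltas:
    - {"x": 0.0, "y": 0.0, "z": 0.04, "wx": 0.0, "wy": 0.0, "wz": 0.7, "hand": 0.4}
    - {"x": 0.0, "y": 0.0, "z": 0.08, "wx": 0.0, "wy": 0.0, "wz": 0.7, "hand": 0.4}
    - {"x": 0.0, "y": 0.0, "z": 0.12, "wx": 0.0, "wy": 0.0, "wz": 0.7, "hand": 0.4}
    - {"x": 0.0, "y": 0.0, "z": 0.155, "wx": 0.0, "wy": 0.0, "wz": 0.7, "hand": 0.4}
    - {"x": 0.0, "y": 0.0, "z": 0.177, "wx": 0.0, "wy": 0.0, "wz": 0.7, "hand": 0.4}
    - {"x": 0.0, "y": 0.0, "z": 0.177, "wx": 0.0, "wy": 0.0, "wz": 0.7, "hand": 0.4}
    - {"x": 0.0, "y": 0.0, "z": 0.177, "wx": 0.0, "wy": 0.0, "wz": 0.7, "hand": 0.4}

```text
time: 2.37
position: [0.4863, 0.0451, 0.0167]
tool_rot: [[1.0, -0.014, -0.002], [-0.014, -1.0, 0.0], [-0.002, 0.0, -1.0]]
ft_force: [-0.3, 0.5, 0.3]
finger_gap: 0.0363
```

```bash
python3 - <<'E'
from workcell import env, eyes
import cv2
s=env.sense(); d=eyes.snapshot("side"); a=d["pixels"][150:290,220:400]; cv2.imwrite("pics/s2.png",cv2.resize(a,None,fx=4,fy=4,interpolation=cv2.INTER_CUBIC)); print(s['position'],s['ft_force'])
E
```

```text
[0.48633689 0.04512034 0.01672773] [-0.32276536  0.46087164  0.27035952]
```

View pics/s2.png

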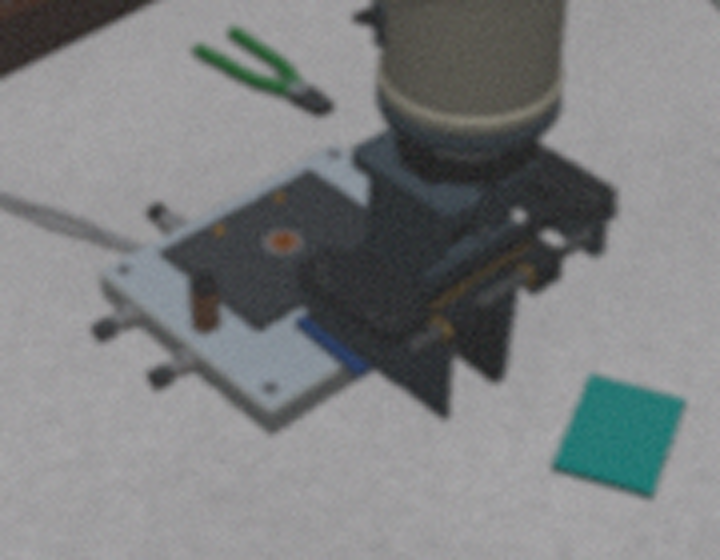

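>>> move_arm:
  deltas:
    - {"x": 0.008, "y": 0.0, "z": 0.0, "wx": 0.0, "wy": 0.0, "wz": -0.3, "hand": 0.4}
    - {"x": 0.014, "y": 0.0, "z": 0.0, "wx": 0.0, "wy": 0.0, "wz": -0.3, "hand": 0.4}
    - {"x": 0.017, "y": 0.0, "z": 0.0, "wx": 0.0, "wy": 0.0, "wz": -0.3, "hand": 0.4}
    - {"x": 0.019, "y": 0.0, "z": 0.0, "wx": 0.0, "wy": 0.0, "wz": -0.3, "hand": 0.4}
    - {"x": 0.021, "y": 0.0, "z": 0.0, "wx": 0.0, "wy": 0.0, "wz": -0.3, "hand": 0.4}
    - {"x": 0.023, "y": 0.0, "z": 0.0, "wx": 0.0, "wy": 0.0, "wz": -0.3, "hand": 0.4}
    - {"x": 0.025, "y": 0.0, "z": 0.0, "wx": 0.0, "wy": 0.0, "wz": -0.3, "hand": 0.4}

```text
time: 3.0
position: [0.5122, 0.0458, 0.017]
tool_rot: [[1.0, -0.007, -0.0], [-0.007, -1.0, 0.0], [-0.0, -0.0, -1.0]]
ft_force: [-0.9, 0.1, 0.5]
finger_gap: 0.0365
```

```bash
cat > look.py <<'E'
import sys
from workcell import env, eyes
import cv2, numpy as np
s=env.sense(); print(s['time'],s['position'].round(4),s['ft_force'].round(2),s['tool_rot'].round(3).tolist())
ims=[]
if 'w' in sys.argv[2]: cv2.imwrite(f"pics/{sys.argv[1]}w.png",eyes.snapshot("wrist")["pixels"])
if 's' in sys.argv[2]:
    a=eyes.snapshot("side")["pixels"][150:290,220:400]; cv2.imwrite(f"pics/{sys.argv[1]}s.png",cv2.resize(a,None,fx=4,fy=4,interpolation=cv2.INTER_CUBIC))
if 'c' in sys.argv[2]:
    a=eyes.snapshot("scene")["pixels"][150:290,240:420]; cv2.imwrite(f"pics/{sys.argv[1]}c.png",cv2.resize(a,None,fx=4,fy=4,interpolation=cv2.INTER_CUBIC))
E
python3 look.py a w
```

```text
3.0 [0.5122 0.0458 0.017 ] [-0.95  0.11  0.5 ] [[1.0, -0.007, -0.0], [-0.007, -1.0, 0.0], [-0.0, -0.0, -1.0]]
```

View pics/aw.png

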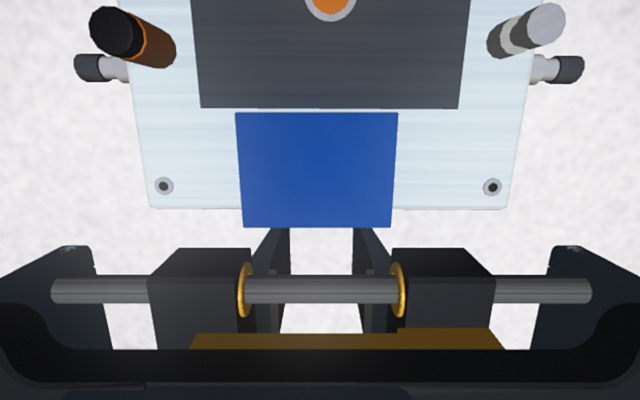

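>>> move_arm:
  deltas:
    - {"x": 0.001, "y": 0.0, "z": 0.0, "wx": 0.0, "wy": 0.0, "wz": 0.0, "hand": 0.4}
    - {"x": 0.002, "y": 0.0, "z": 0.0, "wx": 0.0, "wy": 0.0, "wz": 0.0, "hand": 0.4}
    - {"x": 0.0025, "y": 0.0, "z": 0.0, "wx": 0.0, "wy": 0.0, "wz": 0.0, "hand": 0.4}
    - {"x": 0.003, "y": 0.0, "z": 0.0, "wx": 0.0, "wy": 0.0, "wz": 0.0, "hand": 0.4}
    - {"x": 0.003, "y": 0.0, "z": 0.0, "wx": 0.0, "wy": 0.0, "wz": 0.0, "hand": 0.4}

```text
time: 3.47
position: [0.5139, 0.0458, 0.0168]
tool_rot: [[1.0, -0.007, -0.002], [-0.007, -1.0, 0.0], [-0.002, -0.0, -1.0]]
ft_force: [-6.8, 0.6, 5.7]
finger_gap: 0.0362
```

>>> move_arm:
  deltas:
    - {"x": 0.0, "y": 0.0, "z": 0.0, "wx": 0.0, "wy": 0.0, "wz": 0.0, "hand": 0.4}
    - {"x": 0.0, "y": 0.0, "z": 0.0, "wx": 0.0, "wy": 0.0, "wz": 0.0, "hand": 0.4}

```text
time: 3.63
position: [0.5139, 0.0458, 0.0167]
tool_rot: [[1.0, -0.007, -0.002], [-0.007, -1.0, 0.0], [-0.002, -0.0, -1.0]]
ft_force: [-6.5, 0.6, 5.0]
finger_gap: 0.0367
```

```bash
python3 look.py b sw
```

```text
3.6333 [0.5139 0.0458 0.0167] [-6.45  0.57  4.98] [[1.0, -0.007, -0.002], [-0.007, -1.0, 0.0], [-0.002, -0.0, -1.0]]
```

View pics/bs.png

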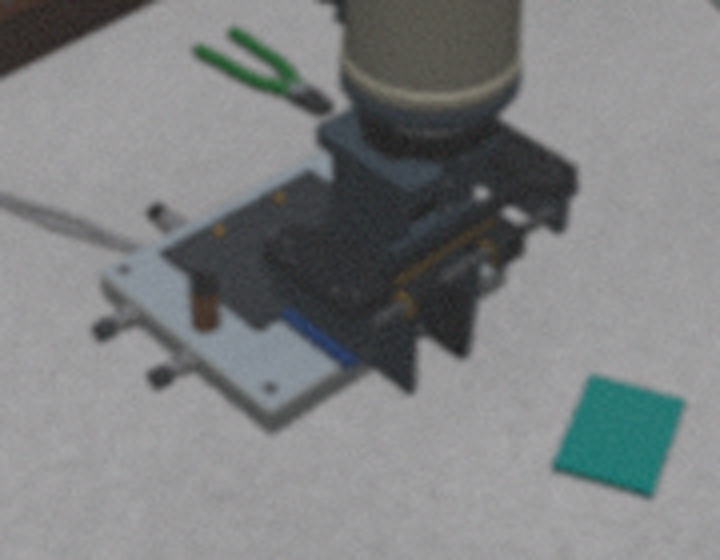

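View pics/bw.png

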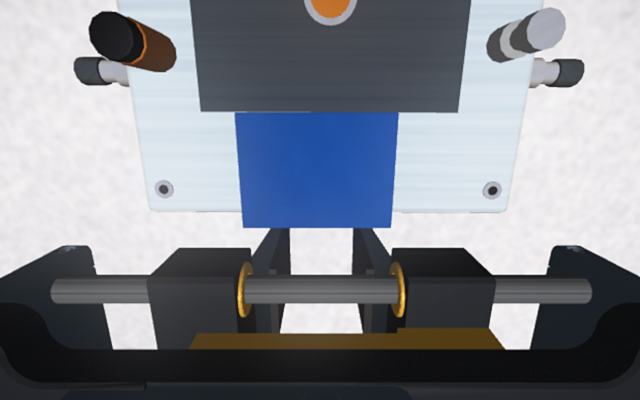

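>>> move_arm:
  deltas:
    - {"x": 0.0005, "y": 0.0, "z": -0.002, "wx": 0.0, "wy": 0.0, "wz": 0.0, "hand": 0.4}
    - {"x": 0.0005, "y": 0.0, "z": -0.004, "wx": 0.0, "wy": 0.0, "wz": 0.0, "hand": 0.4}
    - {"x": 0.0005, "y": 0.0, "z": -0.0065, "wx": 0.0, "wy": 0.0, "wz": 0.0, "hand": 0.4}
    - {"x": 0.0008, "y": 0.0, "z": -0.009, "wx": 0.0, "wy": 0.0, "wz": 0.0, "hand": 0.4}
    - {"x": 0.001, "y": 0.0, "z": -0.0115, "wx": 0.0, "wy": 0.0, "wz": 0.0, "hand": 0.4}

```text
time: 4.15
position: [0.5147, 0.0458, 0.0281]
tool_rot: [[1.0, -0.007, -0.003], [-0.007, -1.0, 0.0], [-0.003, -0.0, -1.0]]
ft_force: [-5.4, 1.1, 1.0]
finger_gap: 0.0364
```

```bash
python3 look.py c sw
```

```text
4.15 [0.5147 0.0458 0.0281] [-5.41  1.05  0.99] [[1.0, -0.007, -0.003], [-0.007, -1.0, 0.0], [-0.003, -0.0, -1.0]]
```

View pics/cs.png

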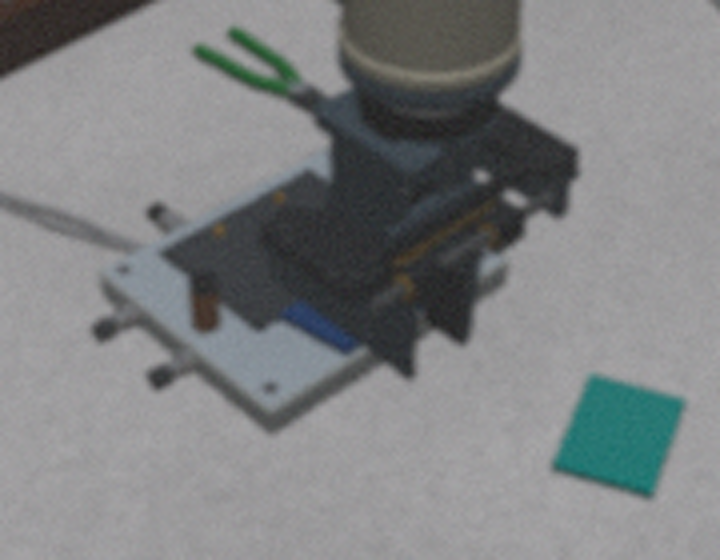

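View pics/cw.png

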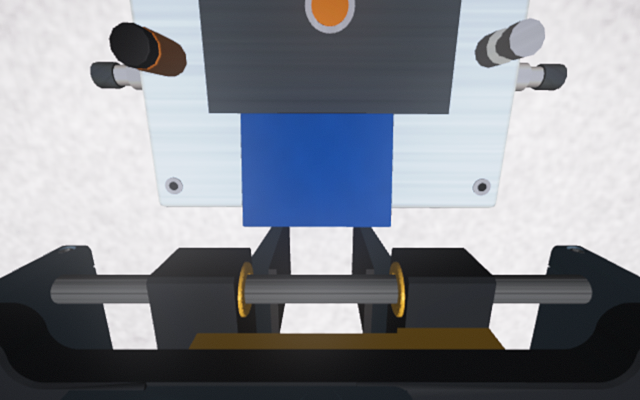

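>>> move_arm:
  deltas:
    - {"x": 0.0004, "y": 0.0, "z": -0.002, "wx": 0.0, "wy": 0.0, "wz": 0.0, "hand": 0.4}
    - {"x": 0.0008, "y": 0.0, "z": -0.004, "wx": 0.0, "wy": 0.0, "wz": 0.0, "hand": 0.4}
    - {"x": 0.0014, "y": 0.0, "z": -0.0065, "wx": 0.0, "wy": 0.0, "wz": 0.0, "hand": 0.4}
    - {"x": 0.002, "y": 0.0, "z": -0.009, "wx": 0.0, "wy": 0.0, "wz": 0.0, "hand": 0.4}
    - {"x": 0.0028, "y": 0.0, "z": -0.0115, "wx": 0.0, "wy": 0.0, "wz": 0.0, "hand": 0.4}
    - {"x": 0.0036, "y": 0.0, "z": -0.014, "wx": 0.0, "wy": 0.0, "wz": 0.0, "hand": 0.4}

```text
time: 4.75
position: [0.5185, 0.0458, 0.0422]
tool_rot: [[1.0, -0.007, -0.002], [-0.007, -1.0, 0.0], [-0.002, -0.0, -1.0]]
ft_force: [-5.1, 0.6, 2.3]
finger_gap: 0.0364
```

```bash
python3 look.py d sw
```

```text
4.75 [0.5185 0.0458 0.0422] [-5.11  0.58  2.29] [[1.0, -0.007, -0.002], [-0.007, -1.0, 0.0], [-0.002, -0.0, -1.0]]
```

View pics/ds.png

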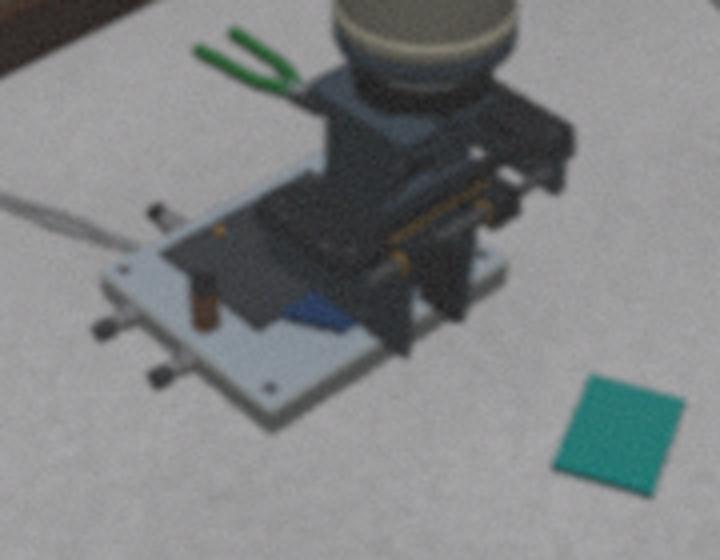

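View pics/dw.png

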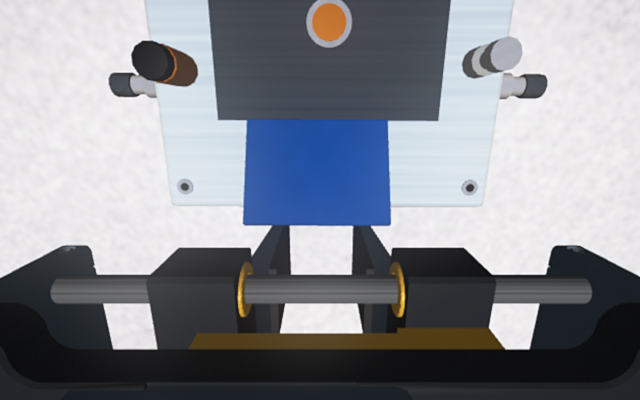

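>>> move_arm:
  deltas:
    - {"x": 0.0011, "y": 0.0, "z": -0.0028, "wx": 0.0, "wy": 0.0, "wz": 0.0, "hand": 0.4}
    - {"x": 0.002, "y": 0.0, "z": -0.0048, "wx": 0.0, "wy": 0.0, "wz": 0.0, "hand": 0.4}
    - {"x": 0.0033, "y": 0.0, "z": -0.0075, "wx": 0.0, "wy": 0.0, "wz": 0.0, "hand": 0.4}
    - {"x": 0.0048, "y": 0.0, "z": -0.0101, "wx": 0.0, "wy": 0.0, "wz": 0.0, "hand": 0.4}
    - {"x": 0.0069, "y": 0.0, "z": -0.0134, "wx": 0.0, "wy": 0.0, "wz": 0.0, "hand": 0.4}
    - {"x": 0.0092, "y": 0.0, "z": -0.0165, "wx": 0.0, "wy": 0.0, "wz": 0.0, "hand": 0.4}
    - {"x": 0.0116, "y": 0.0, "z": -0.0195, "wx": 0.0, "wy": 0.0, "wz": 0.0, "hand": 0.4}

```text
time: 5.43
position: [0.5318, 0.0456, 0.0623]
tool_rot: [[1.0, -0.007, 0.0], [-0.007, -1.0, 0.0], [0.0, -0.0, -1.0]]
ft_force: [-2.0, 0.8, 1.7]
finger_gap: 0.0364
```

```bash
python3 look.py e sw
```

```text
5.4333 [0.5318 0.0456 0.0623] [-1.96  0.75  1.66] [[1.0, -0.007, 0.0], [-0.007, -1.0, 0.0], [0.0, -0.0, -1.0]]
```

View pics/es.png

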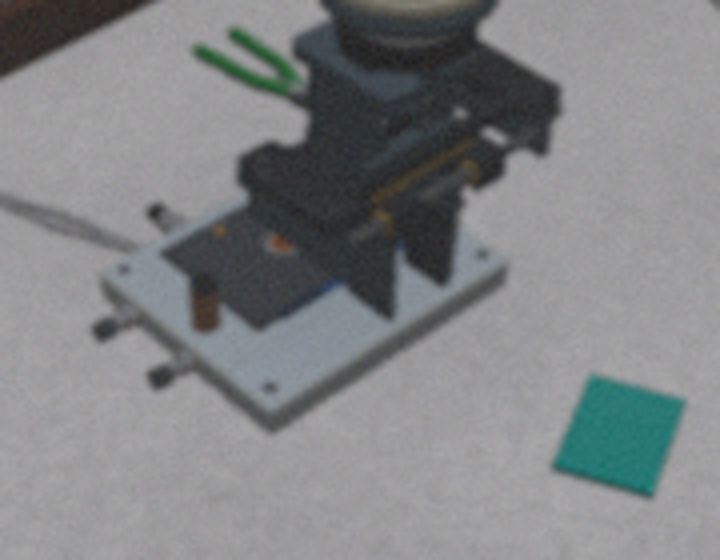

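View pics/ew.png

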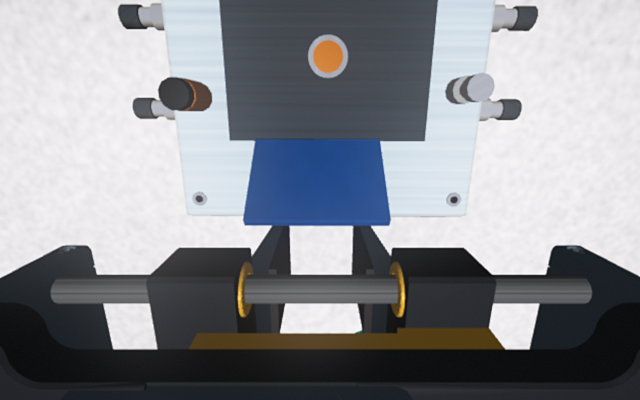

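>>> move_arm:
  deltas:
    - {"x": 0.0038, "y": 0.0, "z": -0.0027, "wx": 0.0, "wy": 0.0, "wz": 0.0, "hand": 0.4}
    - {"x": 0.0075, "y": 0.0, "z": -0.0051, "wx": 0.0, "wy": 0.0, "wz": 0.0, "hand": 0.4}
    - {"x": 0.011, "y": 0.0, "z": -0.0074, "wx": 0.0, "wy": 0.0, "wz": 0.0, "hand": 0.4}
    - {"x": 0.0155, "y": 0.0, "z": -0.0098, "wx": 0.0, "wy": 0.0, "wz": 0.0, "hand": 0.4}
    - {"x": 0.02, "y": 0.0, "z": -0.0118, "wx": 0.0, "wy": 0.0, "wz": 0.0, "hand": 0.4}
    - {"x": 0.0245, "y": 0.0, "z": -0.0134, "wx": 0.0, "wy": 0.0, "wz": 0.0, "hand": 0.4}

```text
time: 6.03
position: [0.5566, 0.0455, 0.0756]
tool_rot: [[1.0, -0.007, 0.0], [-0.007, -1.0, 0.0], [0.0, -0.0, -1.0]]
ft_force: [0.1, 0.1, 0.5]
finger_gap: 0.0362
```

```bash
python3 look.py f sw
```

```text
6.0333 [0.5566 0.0455 0.0756] [0.13 0.07 0.5 ] [[1.0, -0.007, 0.0], [-0.007, -1.0, 0.0], [0.0, -0.0, -1.0]]
```

View pics/fs.png

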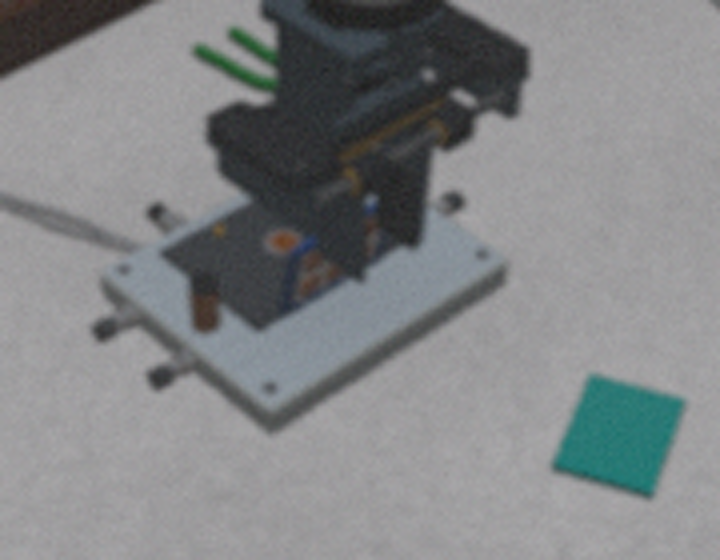

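View pics/fw.png

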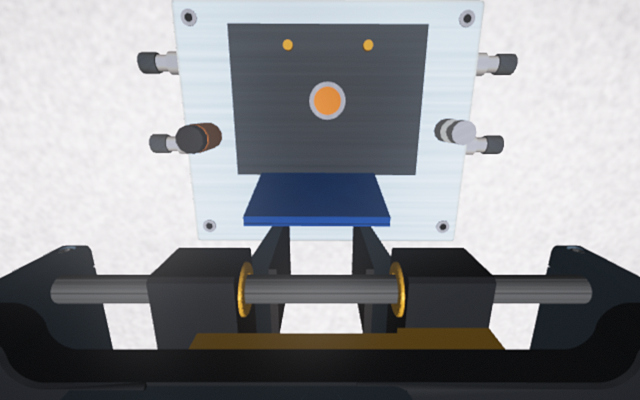

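>>> move_arm:
  deltas:
    - {"x": 0.004, "y": 0.0, "z": -0.001, "wx": 0.0, "wy": 0.0, "wz": 0.0, "hand": 0.4}
    - {"x": 0.008, "y": 0.0, "z": -0.0015, "wx": 0.0, "wy": 0.0, "wz": 0.0, "hand": 0.4}
    - {"x": 0.011, "y": 0.0, "z": -0.0015, "wx": 0.0, "wy": 0.0, "wz": 0.0, "hand": 0.4}
    - {"x": 0.014, "y": 0.0, "z": -0.0015, "wx": 0.0, "wy": 0.0, "wz": 0.0, "hand": 0.4}
    - {"x": 0.017, "y": 0.0, "z": -0.0015, "wx": 0.0, "wy": 0.0, "wz": 0.0, "hand": 0.4}
    - {"x": 0.019, "y": 0.0, "z": -0.0015, "wx": 0.0, "wy": 0.0, "wz": 0.0, "hand": 0.4}
    - {"x": 0.021, "y": 0.0, "z": -0.0015, "wx": 0.0, "wy": 0.0, "wz": 0.0, "hand": 0.4}

```text
time: 6.72
position: [0.5771, 0.0453, 0.0767]
tool_rot: [[1.0, -0.007, -0.0], [-0.007, -1.0, 0.0], [-0.0, -0.0, -1.0]]
ft_force: [0.5, 0.3, -0.2]
finger_gap: 0.0362
```

```bash
python3 look.py g sw
```

```text
6.7167 [0.5771 0.0453 0.0767] [ 0.53  0.3  -0.22] [[1.0, -0.007, -0.0], [-0.007, -1.0, 0.0], [-0.0, -0.0, -1.0]]
```

View pics/gs.png

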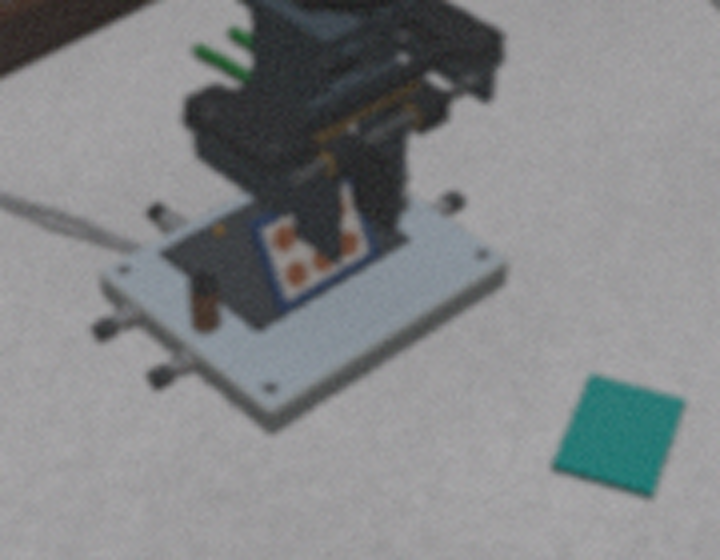

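View pics/gw.png

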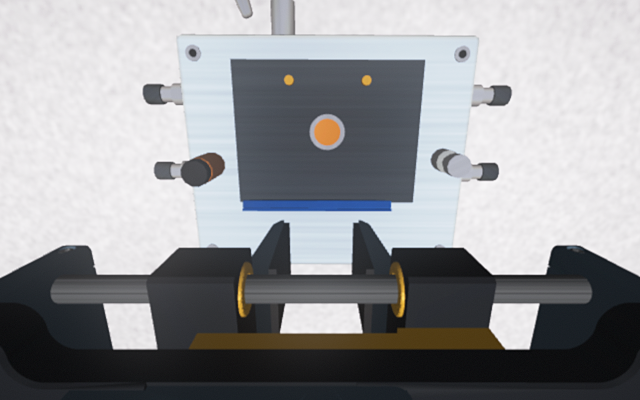

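>>> move_arm:
  deltas:
    - {"x": -0.01, "y": 0.0, "z": 0.0, "wx": 0.0, "wy": 0.0, "wz": 0.0, "hand": 0.4}
    - {"x": -0.03, "y": 0.0, "z": 0.0, "wx": 0.0, "wy": 0.0, "wz": 0.0, "hand": 0.4}
    - {"x": -0.045, "y": 0.0, "z": 0.0, "wx": 0.0, "wy": 0.0, "wz": 0.0, "hand": 0.4}
    - {"x": -0.045, "y": 0.0, "z": 0.0, "wx": 0.0, "wy": 0.0, "wz": 0.0, "hand": 0.4}
    - {"x": -0.045, "y": 0.0, "z": 0.0, "wx": 0.0, "wy": 0.0, "wz": 0.0, "hand": 0.4}

```text
time: 7.23
position: [0.5314, 0.0457, 0.077]
tool_rot: [[1.0, -0.007, -0.0], [-0.007, -1.0, 0.0], [-0.0, -0.0, -1.0]]
ft_force: [0.4, -1.4, -0.1]
finger_gap: 0.0363
```

```bash
python3 look.py i csw
```

```text
7.2333 [0.5314 0.0457 0.077 ] [ 0.41 -1.43 -0.15] [[1.0, -0.007, -0.0], [-0.007, -1.0, 0.0], [-0.0, -0.0, -1.0]]
```

View pics/is.png

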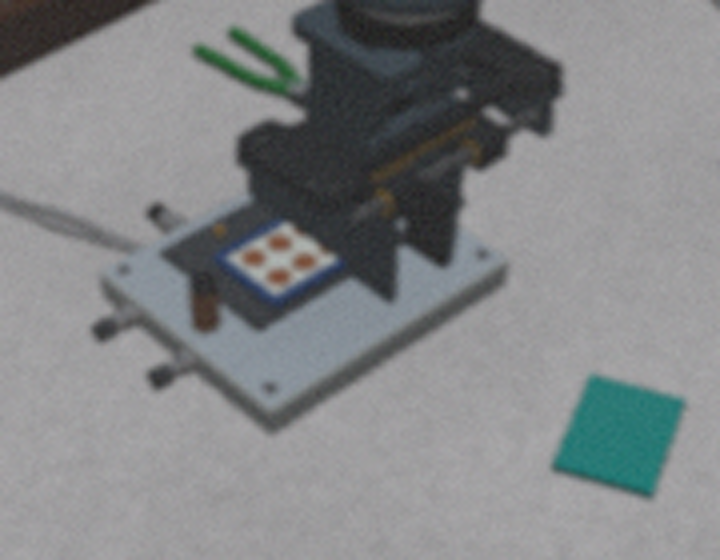

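View pics/iw.png

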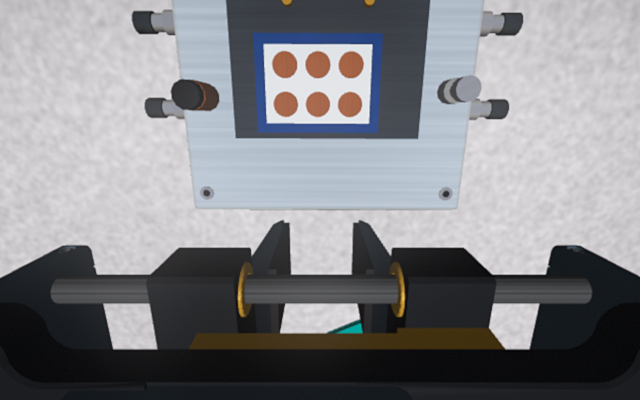

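View pics/ic.png

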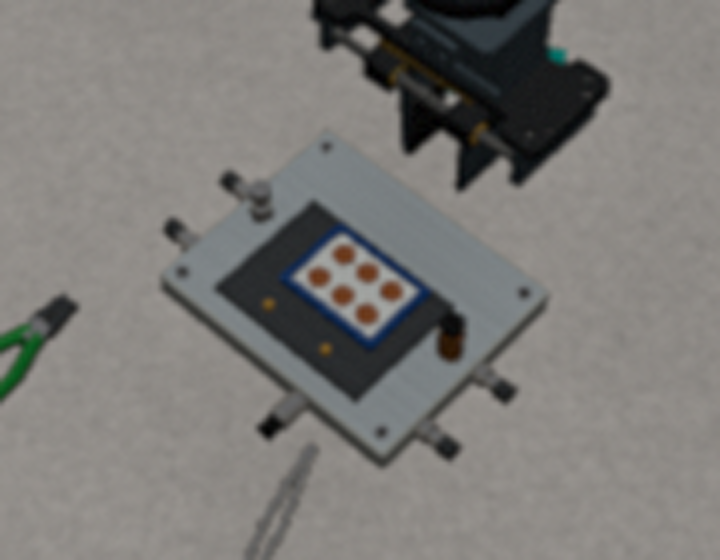

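```bash
python3 - <<'E'
from h import *
z=lambda l:[(240+(u+.5)/4-.5,150+(v+.5)/4-.5) for u,v in l]
for n,l,zz in(('car',[(342,222),(430,295),(374,347),(283,278)],.034),('plat',[(315,203),(355,400),(216,288)],.028),('pins',[(269,303),(326,349)],.032)):
    X=np.array([onz('scene',q,zz) for q in z(l)]);print(n,X[:,:2].round(4).tolist(),X.mean(0).round(4))
p=[.5314,.0457,.077];R=np.array([[1,-.007,0],[-.007,-1,0],[0,0,-1.]])
for n,uv,zz in[('c near+y',(252,133),.034),('near-y',(378,134),.034),('far+y',(255,32),.034),('far-y',(381.5,34),.034),('step+y',(235,138),.028),('step-y',(419,139.5),.028)]:print(n,wonz(p,R,uv,zz).round(4))
E
```

```text
car [[0.5954, 0.0099], [0.5999, 0.0905], [0.6537, 0.0896], [0.6542, 0.011]] [0.6258 0.0502 0.034 ]
plat [[0.5929, -0.0168], [0.6879, 0.104], [0.6866, -0.0189]] [0.6558 0.0228 0.028 ]
pins [[0.6735, 0.0165], [0.6744, 0.0671]] [0.6739 0.0418 0.032 ]
c near+y [0.5966 0.0898 0.034 ]
near-y [0.5954 0.0056 0.034 ]
far+y [0.6575 0.0839 0.034 ]
far-y [0.6558 0.0061 0.034 ]
step+y [0.593  0.1031 0.028 ]
step-y [ 0.5911 -0.024   0.028 ]
```

>>> move_arm:
  deltas:
    - {"x": 0.03, "y": -0.001, "z": 0.0, "wx": 0.0, "wy": 0.0, "wz": 0.0, "hand": 1.0}
    - {"x": 0.06, "y": -0.0025, "z": 0.0, "wx": 0.0, "wy": 0.0, "wz": 0.0, "hand": 1.0}
    - {"x": 0.09, "y": -0.0025, "z": 0.0, "wx": 0.0, "wy": 0.0, "wz": 0.0, "hand": 1.0}
    - {"x": 0.095, "y": -0.0025, "z": 0.0, "wx": 0.0, "wy": 0.0, "wz": 0.0, "hand": 1.0}
    - {"x": 0.095, "y": -0.0025, "z": 0.015, "wx": 0.0, "wy": 0.0, "wz": 0.0, "hand": 1.0}
    - {"x": 0.095, "y": -0.0025, "z": 0.032, "wx": 0.0, "wy": 0.0, "wz": 0.0, "hand": 1.0}
    - {"x": 0.095, "y": -0.0025, "z": 0.032, "wx": 0.0, "wy": 0.0, "wz": 0.0, "hand": 1.0}
    - {"x": 0.095, "y": -0.0025, "z": 0.032, "wx": 0.0, "wy": 0.0, "wz": 0.0, "hand": 1.0}

```text
time: 8.05
position: [0.6265, 0.0474, 0.0442]
tool_rot: [[1.0, -0.007, -0.002], [-0.007, -1.0, 0.0], [-0.002, -0.0, -1.0]]
ft_force: [-0.3, -0.2, -0.0]
finger_gap: 0.0871
```

```bash
python3 look.py j csw
```

```text
8.05 [0.6265 0.0474 0.0442] [-0.26 -0.24 -0.04] [[1.0, -0.007, -0.002], [-0.007, -1.0, 0.0], [-0.002, -0.0, -1.0]]
```

View pics/js.png

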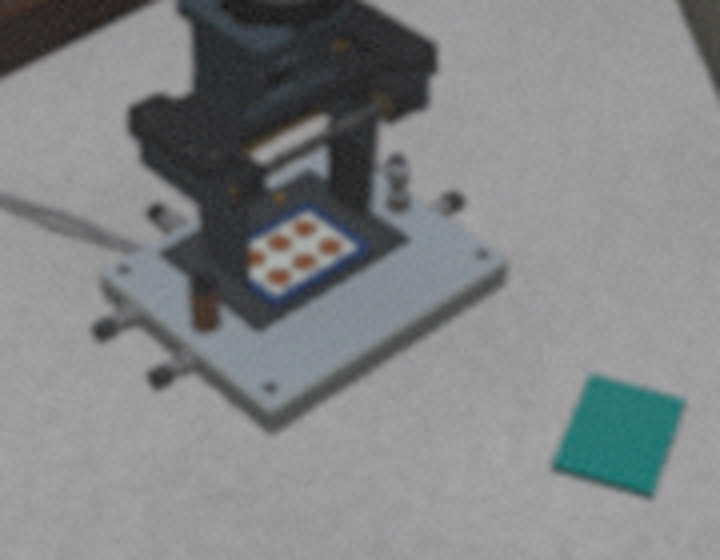

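View pics/jw.png

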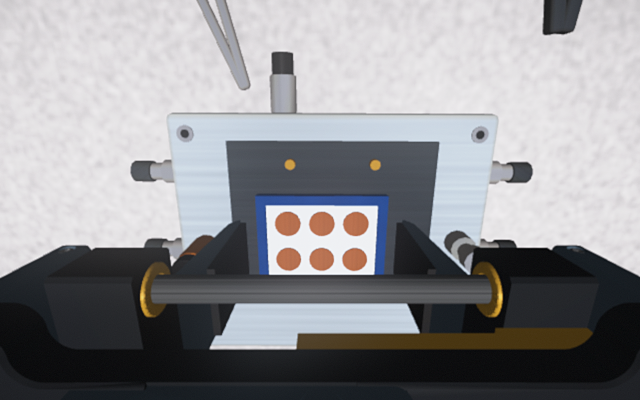

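View pics/jc.png

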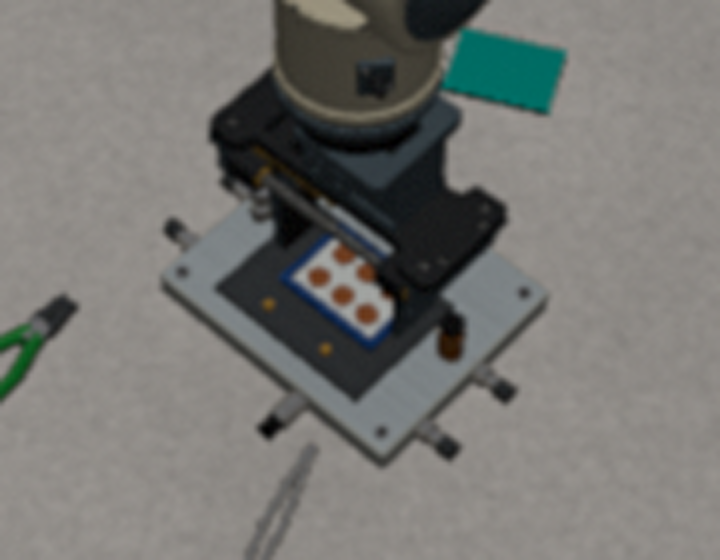

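>>> move_arm:
  deltas:
    - {"x": 0.0, "y": 0.0, "z": 0.006, "wx": 0.0, "wy": 0.0, "wz": 0.0, "hand": 1.0}
    - {"x": 0.0, "y": 0.0, "z": 0.011, "wx": 0.0, "wy": 0.0, "wz": 0.0, "hand": 1.0}
    - {"x": 0.0, "y": 0.0, "z": 0.0138, "wx": 0.0, "wy": 0.0, "wz": 0.0, "hand": 1.0}
    - {"x": 0.0, "y": 0.0, "z": 0.0138, "wx": 0.0, "wy": 0.0, "wz": 0.0, "hand": 1.0}
    - {"x": 0.0, "y": 0.002, "z": 0.0138, "wx": 0.0, "wy": 0.0, "wz": 0.0, "hand": 1.0}
    - {"x": 0.0, "y": 0.004, "z": 0.0138, "wx": 0.0, "wy": 0.0, "wz": 0.0, "hand": 1.0}
    - {"x": 0.0, "y": 0.006, "z": 0.0138, "wx": 0.0, "wy": 0.0, "wz": 0.0, "hand": 1.0}
    - {"x": 0.0, "y": 0.008, "z": 0.0138, "wx": 0.0, "wy": 0.0, "wz": 0.0, "hand": 1.0}
    - {"x": 0.0, "y": 0.009, "z": 0.0138, "wx": 0.0, "wy": 0.0, "wz": 0.0, "hand": 1.0}
    - {"x": 0.0, "y": 0.0095, "z": 0.0138, "wx": 0.0, "wy": 0.0, "wz": 0.0, "hand": 1.0}

```text
time: 9.03
position: [0.6269, 0.0377, 0.0312]
tool_rot: [[1.0, -0.007, 0.0], [-0.007, -1.0, 0.0], [0.0, -0.0, -1.0]]
ft_force: [-0.1, 1.3, 2.1]
finger_gap: 0.0911
```

```bash
python3 look.py k w
```

```text
9.0333 [0.6269 0.0377 0.0312] [-0.06  1.26  2.07] [[1.0, -0.007, 0.0], [-0.007, -1.0, 0.0], [0.0, -0.0, -1.0]]
```

View pics/kw.png

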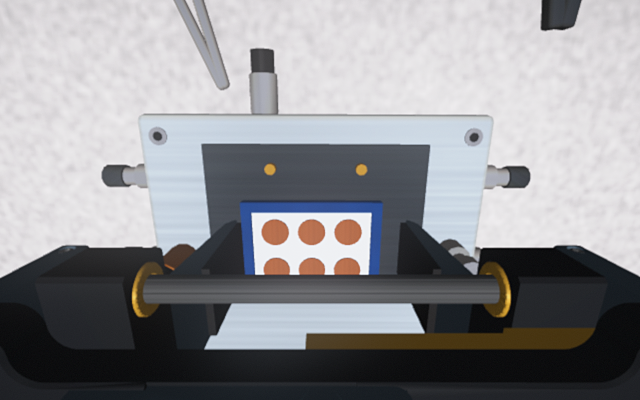

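>>> move_arm:
  deltas:
    - {"x": 0.0, "y": 0.001, "z": 0.0, "wx": 0.0, "wy": 0.0, "wz": 0.0, "hand": 1.0}
    - {"x": 0.0, "y": 0.002, "z": 0.0, "wx": 0.0, "wy": 0.0, "wz": 0.0, "hand": 1.0}
    - {"x": 0.0, "y": 0.003, "z": 0.0, "wx": 0.0, "wy": 0.0, "wz": 0.0, "hand": 1.0}
    - {"x": 0.0, "y": 0.003, "z": 0.0, "wx": 0.0, "wy": 0.0, "wz": 0.0, "hand": 1.0}

```text
time: 9.42
position: [0.6268, 0.0348, 0.031]
tool_rot: [[1.0, -0.007, -0.0], [-0.007, -1.0, -0.0], [-0.0, 0.0, -1.0]]
ft_force: [-0.2, 0.1, 0.1]
finger_gap: 0.0909
```

```bash
python3 look.py l w
```

```text
9.4167 [0.6268 0.0348 0.031 ] [-0.23  0.06  0.09] [[1.0, -0.007, -0.0], [-0.007, -1.0, -0.0], [-0.0, 0.0, -1.0]]
```

View pics/lw.png

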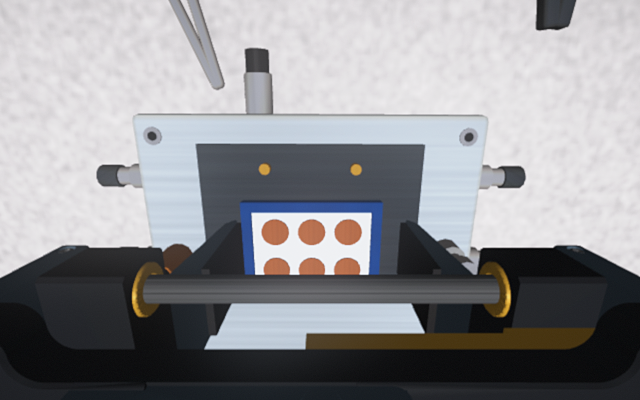

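>>> move_arm:
  deltas:
    - {"x": 0.0, "y": -0.003, "z": 0.0, "wx": 0.0, "wy": 0.0, "wz": 0.0, "hand": 1.0}
    - {"x": 0.0, "y": -0.0055, "z": -0.005, "wx": 0.0, "wy": 0.0, "wz": 0.0, "hand": 1.0}
    - {"x": 0.0, "y": -0.0055, "z": -0.03, "wx": 0.0, "wy": 0.0, "wz": 0.0, "hand": 1.0}
    - {"x": 0.0, "y": -0.0055, "z": -0.045, "wx": 0.0, "wy": 0.0, "wz": 0.0, "hand": 1.0}
    - {"x": -0.03, "y": -0.005, "z": -0.045, "wx": 0.0, "wy": 0.0, "wz": 0.0, "hand": 0.4}
    - {"x": -0.06, "y": -0.005, "z": -0.045, "wx": 0.0, "wy": 0.0, "wz": 0.0, "hand": 0.4}
    - {"x": -0.08, "y": -0.005, "z": -0.045, "wx": 0.0, "wy": 0.0, "wz": 0.0, "hand": 0.4}
    - {"x": -0.08, "y": -0.005, "z": -0.045, "wx": 0.0, "wy": 0.0, "wz": 0.0, "hand": 0.4}
    - {"x": -0.08, "y": -0.005, "z": -0.02, "wx": 0.0, "wy": 0.0, "wz": 0.0, "hand": 0.4}
    - {"x": -0.08, "y": -0.005, "z": 0.0, "wx": 0.0, "wy": 0.0, "wz": 0.0, "hand": 0.4}
    - {"x": -0.08, "y": -0.005, "z": 0.0, "wx": 0.0, "wy": 0.0, "wz": 0.0, "hand": 0.4}
    - {"x": -0.08, "y": -0.005, "z": 0.0, "wx": 0.0, "wy": 0.0, "wz": 0.0, "hand": 0.4}

```text
time: 10.47
position: [0.5466, 0.0407, 0.0309]
tool_rot: [[1.0, -0.007, -0.002], [-0.007, -1.0, 0.0], [-0.002, -0.0, -1.0]]
ft_force: [-0.7, 0.2, 0.5]
finger_gap: 0.041
```

```bash
python3 look.py m w
```

```text
10.4667 [0.5466 0.0407 0.0309] [-0.7   0.18  0.53] [[1.0, -0.007, -0.002], [-0.007, -1.0, 0.0], [-0.002, -0.0, -1.0]]
```

View pics/mw.png

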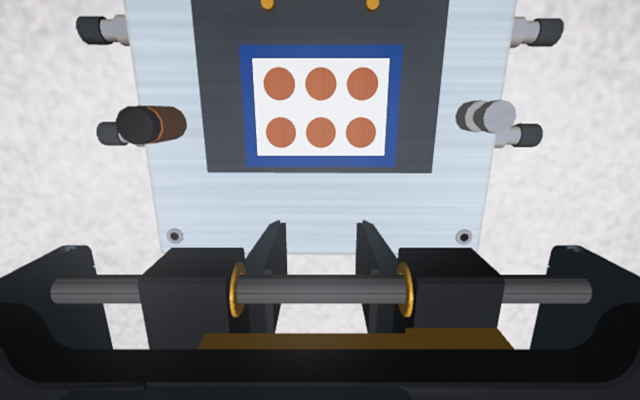

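>>> move_arm:
  deltas:
    - {"x": 0.015, "y": 0.0, "z": 0.001, "wx": 0.0, "wy": 0.0, "wz": 0.0, "hand": 0.4}
    - {"x": 0.026, "y": 0.0, "z": 0.001, "wx": 0.0, "wy": 0.0, "wz": 0.0, "hand": 0.4}
    - {"x": 0.03, "y": 0.0, "z": 0.001, "wx": 0.0, "wy": 0.0, "wz": 0.0, "hand": 0.4}
    - {"x": 0.032, "y": 0.0, "z": 0.001, "wx": 0.0, "wy": 0.0, "wz": 0.0, "hand": 0.4}
    - {"x": 0.034, "y": 0.0, "z": 0.001, "wx": 0.0, "wy": 0.0, "wz": 0.0, "hand": 0.4}
    - {"x": 0.036, "y": 0.0, "z": 0.001, "wx": 0.0, "wy": 0.0, "wz": 0.0, "hand": 0.4}
    - {"x": 0.038, "y": 0.0, "z": 0.001, "wx": 0.0, "wy": 0.0, "wz": 0.0, "hand": 0.4}
    - {"x": 0.04, "y": 0.0, "z": 0.001, "wx": 0.0, "wy": 0.0, "wz": 0.0, "hand": 0.4}
    - {"x": 0.042, "y": 0.0, "z": 0.001, "wx": 0.0, "wy": 0.0, "wz": 0.0, "hand": 0.4}
    - {"x": 0.0435, "y": 0.0, "z": 0.001, "wx": 0.0, "wy": 0.0, "wz": 0.0, "hand": 0.4}
    - {"x": 0.045, "y": 0.0, "z": 0.001, "wx": 0.0, "wy": 0.0, "wz": 0.0, "hand": 0.4}

```text
time: 11.43
position: [0.5919, 0.0402, 0.03]
tool_rot: [[1.0, -0.007, -0.0], [-0.007, -1.0, 0.0], [-0.0, -0.0, -1.0]]
ft_force: [-0.8, 0.4, 1.0]
finger_gap: 0.0363
```

```bash
python3 look.py n w
```

```text
11.4333 [0.5919 0.0402 0.03  ] [-0.79  0.38  1.05] [[1.0, -0.007, -0.0], [-0.007, -1.0, 0.0], [-0.0, -0.0, -1.0]]
```

View pics/nw.png

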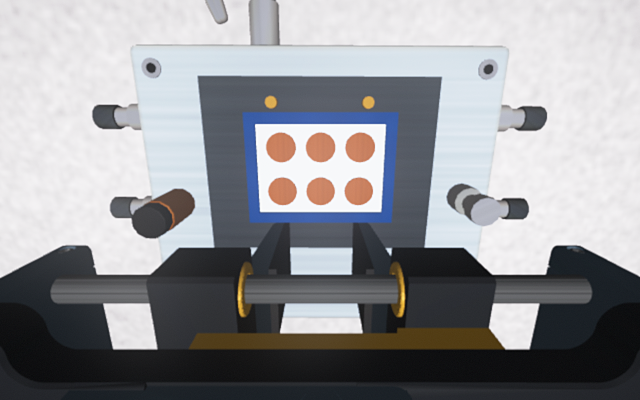

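>>> move_arm:
  deltas:
    - {"x": 0.001, "y": 0.0, "z": 0.0, "wx": 0.0, "wy": 0.0, "wz": 0.0, "hand": 0.4}
    - {"x": 0.002, "y": 0.0, "z": 0.0, "wx": 0.0, "wy": 0.0, "wz": 0.0, "hand": 0.4}
    - {"x": 0.0025, "y": 0.0, "z": 0.0, "wx": 0.0, "wy": 0.0, "wz": 0.0, "hand": 0.4}
    - {"x": 0.003, "y": 0.0, "z": 0.0, "wx": 0.0, "wy": 0.0, "wz": 0.0, "hand": 0.4}
    - {"x": 0.003, "y": 0.0, "z": 0.0, "wx": 0.0, "wy": 0.0, "wz": 0.0, "hand": 0.4}

```text
time: 11.9
position: [0.5941, 0.0402, 0.0299]
tool_rot: [[1.0, -0.007, -0.002], [-0.007, -1.0, 0.0], [-0.002, -0.0, -1.0]]
ft_force: [-4.7, 0.9, 3.5]
finger_gap: 0.0367
```

```bash
python3 look.py o w
```

```text
11.9 [0.5941 0.0402 0.0299] [-4.71  0.85  3.52] [[1.0, -0.007, -0.002], [-0.007, -1.0, 0.0], [-0.002, -0.0, -1.0]]
```

View pics/ow.png

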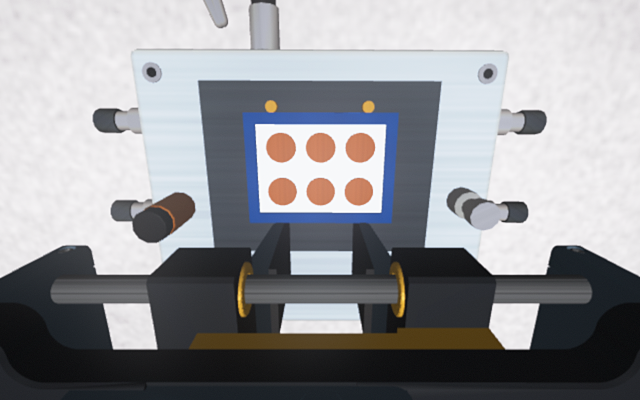

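>>> move_arm:
  deltas:
    - {"x": 0.001, "y": 0.0, "z": 0.0, "wx": 0.0, "wy": 0.0, "wz": 0.0, "hand": 0.4}
    - {"x": 0.0015, "y": 0.0, "z": 0.0, "wx": 0.0, "wy": 0.0, "wz": 0.0, "hand": 0.4}
    - {"x": 0.0015, "y": 0.0, "z": 0.0, "wx": 0.0, "wy": 0.0, "wz": 0.0, "hand": 0.4}

```text
time: 12.2
position: [0.5944, 0.0402, 0.0298]
tool_rot: [[1.0, -0.007, -0.004], [-0.007, -1.0, 0.0], [-0.004, -0.0, -1.0]]
ft_force: [-12.0, -0.9, 7.8]
finger_gap: 0.0367
```

>>> move_arm:
  deltas:
    - {"x": -0.002, "y": 0.0, "z": 0.0, "wx": 0.0, "wy": 0.0, "wz": 0.0, "hand": 0.4}
    - {"x": -0.005, "y": 0.0, "z": 0.0, "wx": 0.0, "wy": 0.0, "wz": 0.0, "hand": 0.4}
    - {"x": -0.015, "y": 0.0, "z": 0.0, "wx": 0.0, "wy": 0.0, "wz": 0.0, "hand": 0.4}
    - {"x": -0.035, "y": 0.0, "z": -0.01, "wx": 0.0, "wy": 0.0, "wz": 0.0, "hand": 0.4}
    - {"x": -0.06, "y": 0.0, "z": -0.04, "wx": 0.0, "wy": 0.0, "wz": 0.0, "hand": 0.4}
    - {"x": -0.07, "y": 0.0, "z": -0.08, "wx": 0.0, "wy": 0.0, "wz": 0.0, "hand": 0.4}
    - {"x": -0.07, "y": 0.0, "z": -0.12, "wx": 0.0, "wy": 0.0, "wz": 0.0, "hand": 0.4}
    - {"x": -0.07, "y": 0.0, "z": -0.12, "wx": 0.0, "wy": 0.0, "wz": 0.0, "hand": 0.4}
    - {"x": -0.07, "y": 0.0, "z": -0.12, "wx": 0.0, "wy": 0.0, "wz": 0.0, "hand": 0.4}

```text
time: 12.95
position: [0.528, 0.0406, 0.1524]
tool_rot: [[1.0, -0.007, 0.006], [-0.007, -1.0, -0.0], [0.006, 0.0, -1.0]]
ft_force: [-0.9, 0.2, -0.2]
finger_gap: 0.0364
```

```bash
python3 look.py p csw
```

```text
12.95 [0.528  0.0406 0.1524] [-0.92  0.19 -0.17] [[1.0, -0.007, 0.006], [-0.007, -1.0, -0.0], [0.006, 0.0, -1.0]]
```

View pics/pw.png

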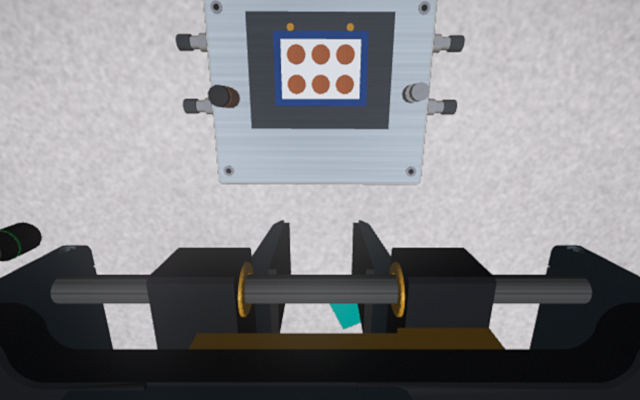

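View pics/pc.png

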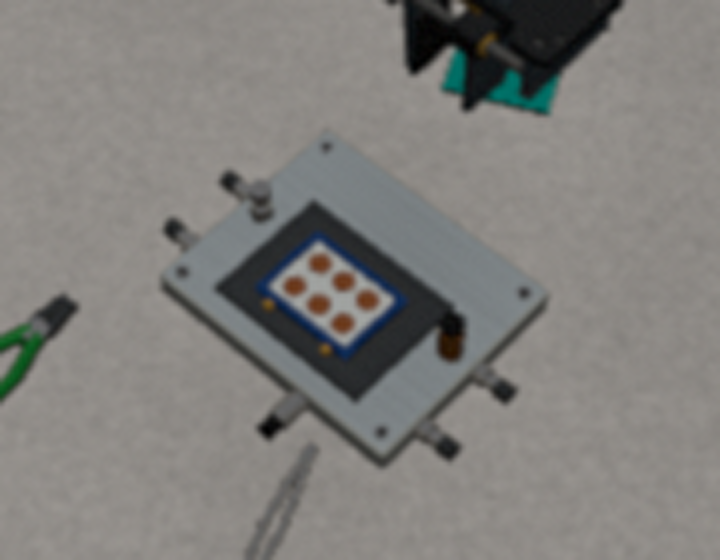

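View pics/ps.png

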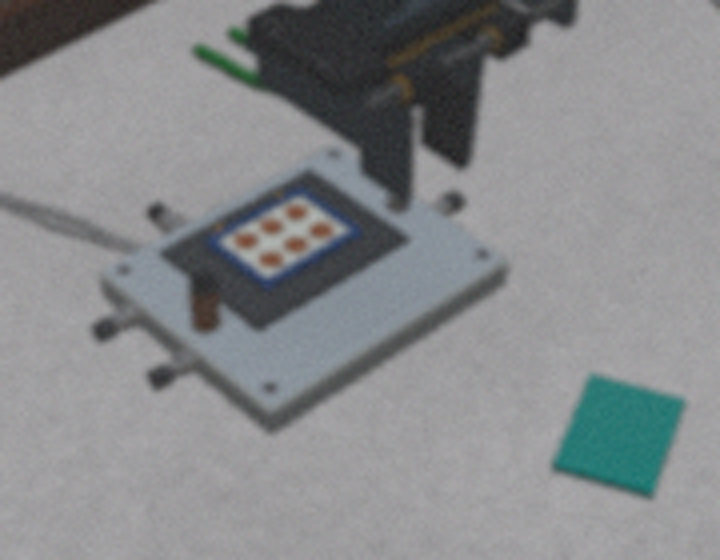

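>>> move_arm:
  deltas:
    - {"x": 0.0, "y": 0.0, "z": 0.0, "wx": 0.0, "wy": 0.0, "wz": 0.0, "hand": 0.4}
    - {"x": 0.0, "y": 0.0, "z": 0.0, "wx": 0.0, "wy": 0.0, "wz": 0.0, "hand": 0.4}
    - {"x": 0.0, "y": 0.0, "z": 0.0, "wx": 0.0, "wy": 0.0, "wz": 0.0, "hand": 0.4}

```text
time: 13.35
position: [0.526, 0.0407, 0.1492]
tool_rot: [[1.0, -0.007, -0.001], [-0.007, -1.0, 0.0], [-0.001, -0.0, -1.0]]
ft_force: [0.0, -0.3, 0.1]
finger_gap: 0.0363
```

```bash
python3 look.py q w; python3 -c "
import cv2
a=cv2.imread('pics/qw.png')[0:140,235:405];cv2.imwrite('pics/qz.png',cv2.resize(a,None,fx=4.2,fy=4.2,interpolation=cv2.INTER_CUBIC))"
```

```text
13.35 [0.526  0.0407 0.1492] [ 0.02 -0.25  0.09] [[1.0, -0.007, -0.001], [-0.007, -1.0, 0.0], [-0.001, -0.0, -1.0]]
```

View pics/qz.png

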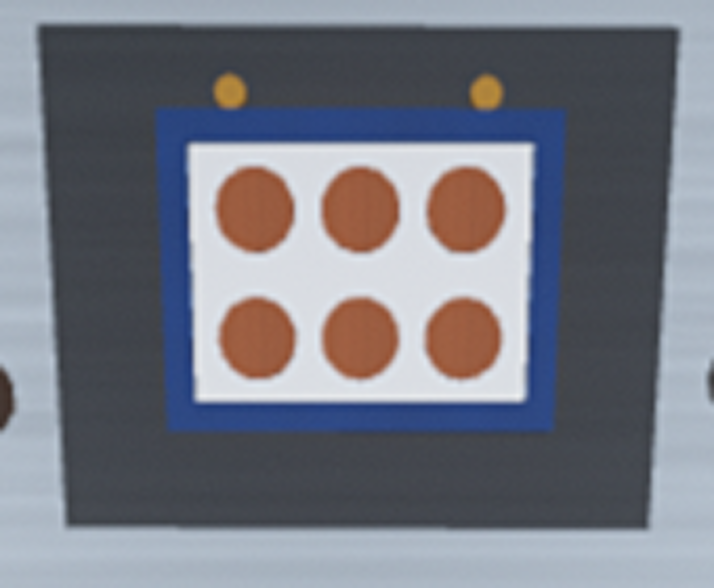

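The carrier lies square against both pins at zoomed pixels (230,108) and (487,108). It is centred between them, discs up, and the robot is clear.

```bash
python3 -c "
from workcell import env
print(env.hand_in())"
```

```text
the job is handed in; nothing more can be done
None
```

The carrier is flipped, discs up, and pushed home with its long edge against both brass pins. I handed the job in at about 13.4 s of the 48 s allowed; no verdict came back.

- **Flip:** I pushed the carrier with two fingertips against the platen step at about 6 N. Friction on its near edge raised it until it tipped over onto the platen. It was never gripped or picked up.
- **Centring:** It landed about 6 mm off centre towards the vial side. I nudged it sideways with one finger of the open gripper, with the fingers on either side of it but never closed on it.
- **Homing:** I pushed it square onto both pins. They stopped it within 1 mm of the predicted position, and the force rose to about 12 N there.

**Last checks:** The final wrist picture shows the six copper discs up and the carrier touching both pins, parallel to them and centred to within about 1 mm. The vial and plug look unmoved, the robot was clear, and the wrist force read about 0. In the final scene and side views nothing else looked moved, though those pictures were cropped around the stage and do not show the objective, lid or dish.

**One disagreement:** The wrist camera read y about 3 to 4 mm different from the fixed cameras. I centred the carrier relative to the pins in the same picture, so this offset does not affect its placing.

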